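Start and screw home the plug of a pressure cell, then lock it

ROBOT

A 7-joint arm with a two-finger parallel gripper is mounted at the origin on a cart in front of the work surface, level with it; the furniture and walls round the work are solid. World frame = base frame: x ahead of the robot, y to its left, z up, the work surface at z = 0. Lengths are in m, angles in rad, forces in N, time in s.
With the tool pointing down it reaches from about 0.425 to 1.025 m from the base axis. Payload 9.4 kg.
Tool frame: the origin (TCP) lies between the finger pads; the fingertips stand 14 mm ahead of it and the grasp point (between the pads) lies 5 mm behind it; z points along the fingers, y is the line along which they close (so a half turn about z gives the same grasp; the last joint's range is limited). The gripper opens to 85 mm and grips with 20 to 120 N. Pads are 22 mm wide; open, the fingers measure 114 mm over their backs; the gripper's body (76 mm by 85 mm) begins 54 mm behind the grasp point. The pads swing forward as they close: fully open they stand 13 mm farther back than shut.
Start: joints at [1.104, 0.599, -0.003, 1.599, 0.002, 0.943, -0.08], TCP at [0.275, -0.671, 0.245] pointing down, gripper open.
Joint ranges: [-2.57, 2.57], [-0.35, 1.97], [-1.29, 1.29], [0.11, 2.56], [-1.05, 4.19], [0.11, 1.86], [-2.63, 2.63]. Speed limits (rad/s): [2.22, 2.22, 3.01, 3.01, 3.14, 3.14, 3.14].

INTERFACE

Orientations are given as a rotation vector (axis times angle).
In Python, from rig import r gives the robot as it stands. The module is installed in compiled form; this text tells all that it offers.
- The arm moves only by the tool drive_tool, never from a script. Its argument "plan" is a list of rows, each a list of 7 numbers: the finger opening in mm, from 0 to 85.4, then the shift along the tool's x, y, z in mm, then the turn, a rotation vector about the tool's x, y, z in rad. In form: [[gripper, tx, ty, tz, wx, wy, wz], ...]. A call has 1 to 5 rows; each row shifts and turns the commanded pose from where the row before left it, along the tool's axes as they then stand; what a row does not reach is not made up. A row lasts 1/8 s, in which the tool goes at most 62.5 mm and 10.7 degrees, less where a joint would pass 70% of its speed; a pose out of reach is approached as far as the arm can. A call is refused whole if a number of a shift passes 62.5 or a number of a turn 0.188, either way. A call with a gripper value outside its range is refused whole. The fingers move at their own pace and stop on an object; the grip force is fixed at half the most. Time passes only in rows, so rows that do not move let the fingers close. It gives the time, the measured TCP pose, the force, the opening and the grip force at its end, in the units of the state.
- r.get_obs(): the state, without advancing time (a new reading comes with each control period).
- r.grab_frame(name): name is "side" or "top" or "wrist"; returns the picture (480x640x3 uint8, red, green, blue); there is no depth.
- r.camera_model(name): a dict with "intrinsics" (3x3 intrinsics, pixels), "distortion" ([k1, k2, p1, p2, k3] as OpenCV has them; the pictures are not rectified), "R" (3x3) and "t" (3): a world point X has camera coordinates R X + t. Camera axes: x right, y down, z forward; pixel columns grow to the right and rows downward; lengths in m; the calibration is good to about 2 mm. A picture is of the moment at which its call begins: read the wrist's pose just before it. camera_model takes no time and is no camera call; for the wrist camera it gives the pose at the moment of the call.
- r.hand_in(): hands the job in; it is judged then, once.
The state is a dict: "clock": time; "q": joint angles; "joint_vel": joint speeds; "tau": joint torques, N m; "position": TCP position; "eef_rot": TCP orientation; "force": force on the tool from outside, world axes, zero at the start; "ft_torque": the same for the moment, N m; "opening": opening from 0.0 (shut) to 1.0 (fully open); "grip_force": force on a finger pad.
Only numpy, scipy, OpenCV 4.12 (cv2) and the standard library are available. Lean on these libraries where they do the work, as an engineer would, in place of code of your own. Each camera call takes 0.05 s, during which the arm holds its last target. There are 200 camera calls.

TASK

Close the pressure cell: its T-handled plug stands loose in the deep well with its thread not yet started. Without lifting it out, turn the T-bar backwards (anticlockwise from above) until the plug drops into the start of the thread - never run it forward before that, or it cross-threads - then turn it clockwise until it stops with its flange down on the block. Last, slide the red-capped lock post fully in toward the block so that it bars the T-bar from turning back, and leave the glassware and bottle around it where they are.

Things in the scene. Friction and masses are not known exactly. Their poses are not given: they have to be found in the camera images.
- cell_block: Fixed blue block 100 x 100 mm, 120 mm high, on the worktop, with an upright round well 50 mm wide in its middle. Origin: centre of its underside, z up. On its +y side a flat aluminium track for the lock slide, centred on x = -21 mm, from y = 49 to 120 mm, nowhere above 113 mm. A below means the plug's yaw relative to the block, anticlockwise from above positive.
- well_mouth (a point): Centre of the well's mouth, 120 mm above the block's underside. Starting the thread: not started, the plug rests on hidden thread ribs at any A from 0 to about 95 degrees (at A = 0 up there it jams, cross-threaded). Between about 100 and 140 degrees (hard stop) nothing is under its cross-pin and it drops 17 mm by its own weight.
- thread (a point): Point on the well's axis 30 mm above the block's underside, at the hidden right-handed two-start quick thread. Once dropped in, the plug turned clockwise winds down under the ribs another 6 mm; its flange meets the block at A = about 7 degrees, and it comes to a hard stop, home, at A = 0. The same again half a turn on.
- closing_plug: Loose plug, about 0.55 kg, standing in the well: flange 68 mm wide, 6 mm thick, below it a white collar and a shaft; above it a hub 25 mm wide and a steel T-bar 14 mm thick, 150 mm long, with black sleeves. Origin on the axis at the flange's underside, z up, T-bar along y, 32 mm above the origin. Origin over the block's underside: 143 mm not started, 126 mm dropped in, 120 mm home.
- bar_end (a point): Centre of the end face of the T-bar at the plug's +y end, 75 mm from the plug's axis. The plug turns with a light push (1 to 3 N) near an end of the bar and stays where it is left. It starts with A between 30 and 72 degrees, so this end lies between the block's +y and -x sides.
- lock_slide (a joint): Travel of the lock slide in m: 0 is drawn right out, 0.038 fully in (it starts at 0 to 0.010); it grows as the post moves along the block's -y. Friction about 1.5 N; it stays where it is left. The bar of a plug that is not fully home may be in its way.
- lock_post (a point): Centre of the top of the upright lock post: steel, 13 mm thick with a 14 mm red cap, standing 58 mm above its carriage (24 x 22 x 9 mm), top 172 mm above the block's underside. In the block's frame it is at x = -21 mm and y = 100 mm minus the slide's travel.
- small_flask: Conical glass flask with a red stopper, 71 mm wide, 129 mm high, bystander. Origin at the centre of its underside.
- beaker: Glass beaker 76 mm wide, 94 mm high, bystander. Origin at the centre of its underside.
- wash_bottle: White wash bottle with a red cap and a bent jet, 101 x 68 mm, 194 mm high, bystander. Origin at the centre of its underside.
- black_dish: Small black evaporating dish, 74 mm wide, 28 mm high, bystander. Origin at the centre of its underside.
There are look-alikes about, which are no part of the job. Leave any yellow look-alike of the closing_plug alone.

How it is judged:
On the way, in this order (a step that is already met when the one before it is completed fails the run):
1. the plug has dropped into the start of the thread (origin less than 129 mm above the block's underside) (z of closing_plug in the frame of cell_block below 0.129 m), for 0.2 s.
2. the plug is screwed home: flange within 2 mm of the block, T-bar within 0.13 rad of the block's y, lock still out (z of closing_plug in the frame of cell_block below 0.122 m and angle between the y axis of closing_plug and the y axis of cell_block, either way round below 0.13 rad and value of joint lock_slide below 0.025 m), for 0.2 s.
At the end, for the whole second after the job is handed in: The plug's flange is within 2 mm of the block's top, its T-bar within 0.13 rad of parallel to the block's y axis, the lock slide is in by more than 33 of its 38 mm, and both are at rest (z of closing_plug in the frame of cell_block below 0.122 m and angle between the y axis of closing_plug and the y axis of cell_block, either way round below 0.13 rad and value of joint lock_slide above 0.033 m and linear speed of closing_plug below 0.02 m/s and velocity of joint lock_slide below 0.01 m/s); the robot touches nothing.
It fails at once if the plug is run forward on top of the thread until it jams (cross-threaded: within 0.15 rad of the block's y while still more than 138 mm above the block's underside) (angle between the y axis of closing_plug and the y axis of cell_block, either way round below 0.15 rad and z of closing_plug in the frame of cell_block above 0.138 m).
It fails at once if the plug is lifted out (origin more than 165 mm above the block's underside) (z of closing_plug in the frame of cell_block above 0.165 m).
It fails at once if a bystander is moved more than 30 mm (distance of any of small_flask, beaker, wash_bottle, black_dish from where it was at the start of the episode above 0.03 m).
It also fails if it takes over 58 s, if anything falls off the work surface, if the arm or the gripper's body presses on something with over 40 N, if the wrist force passes 120 N, or if a joint passes its speed limit or range.

## Working session

There is one attempt and no reset: what is moved stays moved. The work goes in short steps, Python scripts to look and compute and a tool call to move; the robot and the scene stay as the last step left them, time stands still between calls to the robot, and variables do not carry over. Pictures are saved under pics/ and viewed, at most 10 in all, crops included, and the job is handed in when it is done.

Besides the shell and the picture viewer there is one more tool, called after "Call:" as name(argument=value, ...) on one line, values as JSON. drive_tool: Moves the arm, as the interface text tells. Its arguments: {"type":"object","properties":{"plan":{"type":"array","items":{"type":"array","items":{"type":"number"}}}},"required":["plan"]}

```bash
mkdir -p pics; cat > h.py <<'E'
from rig import r
import numpy as np, cv2
def save(n,f):
    m=r.camera_model(n); im=r.grab_frame(n); cv2.imwrite('pics/'+f,im[:,:,::-1]); return m,im
def ray(m,p):
    u=cv2.undistortPoints(np.array([[p]],float),np.array(m['intrinsics']),np.array(m['distortion']))[0,0]
    R=np.array(m['R']);t=np.array(m['t']); return -R.T@t, R.T@np.array([u[0],u[1],1])
def atz(m,p,z):
    c,d=ray(m,p); return c+d*(z-c[2])/d[2]
def proj(m,X):
    R=np.array(m['R']);return cv2.projectPoints(np.array(X,float).reshape(-1,1,3),cv2.Rodrigues(R)[0],np.array(m['t'],float),np.array(m['intrinsics']),np.array(m['distortion']))[0][:,0]
E
python3 - <<'E'
from h import *
for n in('top','side'):
    m,_=save(n,n+'1.png'); c,d=ray(m,(320,240)); print(n,c.round(3),d.round(3))
print(r.get_obs())
E
```

```text
top [0.342 0.005 1.265] [ 0.157  0.02  -0.988]
side [0.298 0.807 0.758] [ 0.17  -0.78  -0.603]
{'clock': 0.1, 'q': array([ 1.10432473,  0.60006377, -0.00251382,  1.600052  ,  0.0017689 ,
        0.94288367, -0.07979035]), 'joint_vel': array([-0.0002302 , -0.00188145,  0.00026101, -0.00167519,  0.00071231,
       -0.00191607,  0.00142736]), 'tau': array([ 5.79835702e-03, -7.77984881e+01,  1.57033380e+00, -2.58624583e+01,
        1.26944901e-02,  5.52929792e-03, -2.34365513e-05]), 'position': array([ 0.2753127 , -0.6702616 ,  0.24448948]), 'eef_rot': array([-3.08079031e+00, -6.08161501e-01,  6.14054374e-04]), 'force': array([-0.35807789, -0.27831516,  0.30843328]), 'ft_torque': array([-0.01823025,  0.00941724,  0.00680408]), 'grip_force': 0.0, 'opening': 0.9974151861575465}
```

View pics/top1.png

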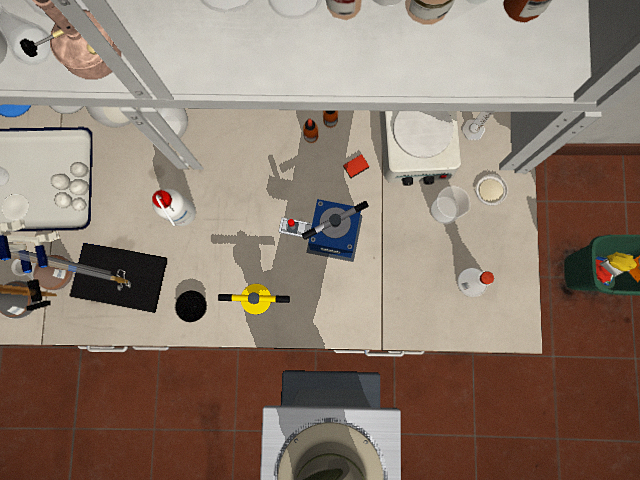

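View pics/side1.png

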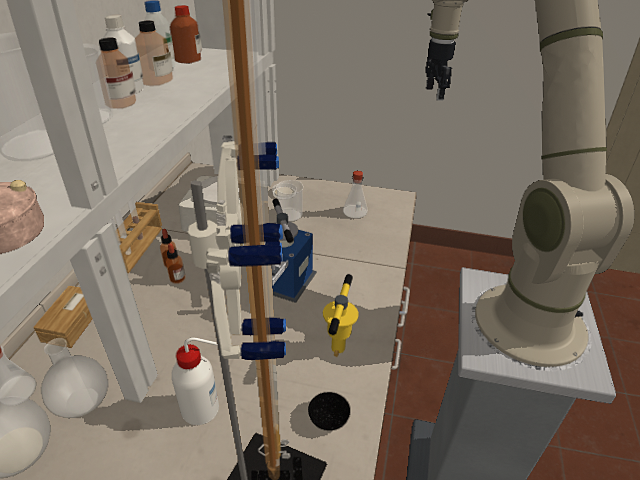

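The top view shows the blue block near (335,228), with the steel/black T-bar plug on it (bar from (307,234) to (364,206)) and the red-capped lock post at (291,223). Look-alikes are the yellow plug (255,298), the red box (357,165), the wash bottle's red cap (163,199), and the flask's stopper (487,278). I choose the plug in the blue block and check it in a close crop.

```bash
python3 - <<'E'
from h import *
im=cv2.imread('pics/top1.png')[180:280,265:395]
cv2.imwrite('pics/crop1.png',cv2.resize(im,None,fx=6,fy=6,interpolation=cv2.INTER_CUBIC))
E
```

```text
(no output)
```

View pics/crop1.png

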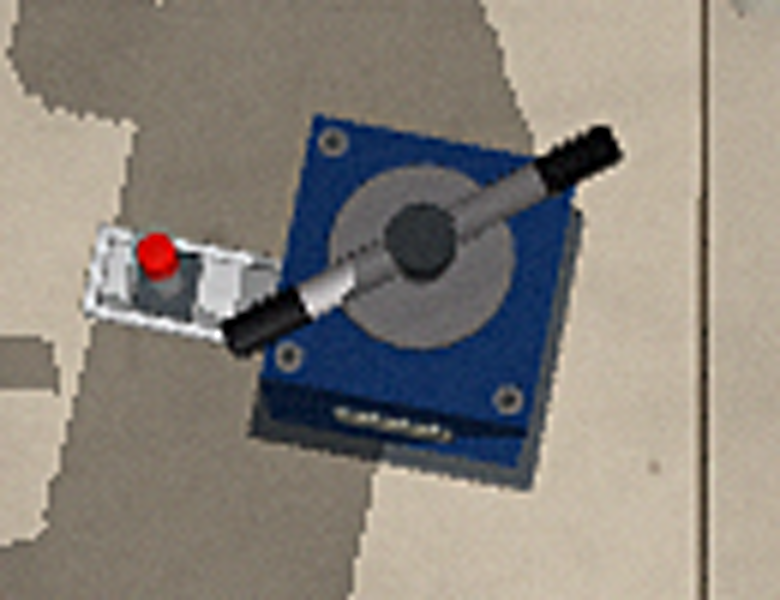

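The crop shows the blue block's top corners at about (315,117), (262,383), (525,432) and (578,168). The bar ends are at (237,340) and (605,145), the hub is at (421,241) and the red cap at (157,255), so the choice is right.

```bash
python3 - <<'E'
from h import *
m=r.camera_model('top')
P=lambda p,z: atz(m,(p[0]/6+265-.4,p[1]/6+180-.4),z)
tl,bl,br,tr=[P(p,.12) for p in((315,117),(262,383),(525,432),(578,168))]
print(np.linalg.norm(tl-bl),np.linalg.norm(br-bl))
c=(tl+bl+br+tr)/4; ex=((tl-bl)+(tr-br)); ey=(tl-tr)+(bl-br)
print('c',c,np.degrees(np.arctan2(ex[1],ex[0])),np.degrees(np.arctan2(-ey[0],ey[1])))
e1=P((237,335),.175);e2=P((608,145),.175);v=e1-e2
print('bar',e1,e2,np.linalg.norm(v),(e1+e2)/2,np.degrees(np.arctan2(-v[0],v[1])))
print('hub',P((421,241),.19),'cap',P((157,253),.172))
# bystanders
for n,p,z in(('bottle',(163,199),.18),('flask',(487,278),.12),('yellow',(255,298),.1),('bottlebase',(185,215),0)): print(n,atz(m,p,z))
print('shelf edge',atz(m,(335,103),.5),atz(m,(335,103),.4))
E
```

```text
0.10144407329590609 0.09786452974691706
c [ 0.55783784 -0.00313979  0.12      ] -10.36162652517609 -10.145622840971395
bar [0.5250154  0.06087207 0.175     ] [ 0.59454832 -0.068227    0.175     ] 0.14663354731993175 [ 0.55978186 -0.00367746  0.175     ] 28.30696330674202
hub [ 0.55633632 -0.00285441  0.19      ] cap [0.55433839 0.08978358 0.172     ]
bottle [0.59750253 0.35919593 0.18      ]
flask [ 0.44655347 -0.33358936  0.12      ]
yellow [0.39616635 0.17007214 0.1       ]
bottlebase [0.60075915 0.36213918 0.        ]
shelf edge [0.67463466 0.00154614 0.5       ] [0.71810363 0.00107905 0.4       ]
```

```bash
cat >> h.py <<'E'
from scipy.spatial.transform import Rotation as Ro
AX=np.array([.5575,-.003]); YB=-10.2
def pose(p,yaw): # tool down, tool y at yaw deg
    a=np.radians(yaw); y=np.array([np.cos(a),np.sin(a),0]); z=np.array([0,0,-1.]); return np.array(p,float),Ro.from_matrix(np.c_[np.cross(y,z),y,z])
def bar(th,rad,z,off=0): # straddle pose at +y end, bar world yaw th; off shifts ccw mm
    a=np.radians(th); q=AX+rad*np.array([-np.sin(a),np.cos(a)])+off*np.array([-np.cos(a),-np.sin(a)]); return pose([*q,z],th)
def plan(ws,g,start=None):
    if start is None:
        o=r.get_obs(); p,R=o['position'],Ro.from_rotvec(o['eef_rot'])
    else: p,R=start
    rows=[]
    for q,Q in ws:
        d=R.inv().apply(q-p)*1000; w=(R.inv()*Q).as_rotvec(); rows.append([g,*[int(v) for v in d.round()],*[float(v) for v in w.round(2)]])
        p=p+R.apply(np.round(d))/1000; R=R*Ro.from_rotvec(w.round(2))
    for i in range(0,len(rows),5): print(rows[i:i+5])
def line(goal,n):
    o=r.get_obs(); p,R=o['position'],Ro.from_rotvec(o['eef_rot']); w=(R.inv()*goal[1]).as_rotvec()
    return [(p+(goal[0]-p)*k/n,R*Ro.from_rotvec(w*k/n)) for k in range(1,n+1)]
E
python3 - <<'E'
from h import *
o=r.get_obs();p=o['position'];
plan(line(bar(28.3,.057,.26),15),40)
E
```

```text
[[40, 34, -38, -1, -0.0, -0.0, -0.11], [40, 38, -34, -1, -0.0, -0.0, -0.11], [40, 41, -29, -1, -0.0, -0.0, -0.11], [40, 44, -25, -1, -0.0, -0.0, -0.12], [40, 47, -19, -1, -0.0, -0.0, -0.11]]
[[40, 49, -14, -1, -0.0, -0.0, -0.11], [40, 50, -9, -1, -0.0, -0.0, -0.11], [40, 51, -3, -1, -0.0, -0.0, -0.11], [40, 50, 3, -1, -0.0, -0.0, -0.11], [40, 51, 8, -1, -0.0, -0.0, -0.12]]
[[40, 48, 14, -1, -0.0, -0.0, -0.11], [40, 47, 20, -1, -0.0, -0.0, -0.11], [40, 45, 24, -1, -0.0, -0.0, -0.11], [40, 41, 29, -1, -0.0, -0.0, -0.11], [40, 39, 34, -1, -0.0, -0.0, -0.11]]
```

Call:
drive_tool(plan=[[40,34,-38,-6,0,0,-0.11],[40,38,-34,-6,0,0,-0.11],[40,41,-29,-1,0,0,-0.11],[40,44,-25,-1,0,0,-0.12],[40,47,-19,-1,0,0,-0.11]])

```text
clock: 0.72
position: [0.3607, -0.4301, 0.2602]
eef_rot: [-2.791, -1.442, 0.0]
force: [0.9, -1.6, -0.6]
opening: 0.469
grip_force: 0.0
```

Call:
drive_tool(plan=[[40,49,-14,-1,0,0,-0.11],[40,50,-9,-1,0,0,-0.11],[40,51,-3,-1,0,0,-0.11],[40,50,3,-1,0,0,-0.11],[40,51,8,-1,0,0,-0.12]])

```text
clock: 1.35
position: [0.4458, -0.1904, 0.2653]
eef_rot: [2.284, 2.157, -0.0]
force: [1.3, 0.0, 0.3]
opening: 0.464
grip_force: 0.0
```

Call:
drive_tool(plan=[[40,48,14,-1,0,0,-0.11],[40,47,20,-1,0,0,-0.11],[40,45,24,-1,0,0,-0.11],[40,41,29,-1,0,0,-0.11],[40,39,34,-1,0,0,-0.11]])

```text
clock: 1.98
position: [0.5311, 0.0487, 0.2701]
eef_rot: [-1.613, -2.696, 0.001]
force: [-0.2, -0.0, 0.0]
opening: 0.465
grip_force: 0.0
```

```bash
python3 - <<'E'
from h import *
o=r.get_obs();print(o['clock'],o['position'],o['q'],o['opening'])
m,_=save('wrist','w1.png')
a=np.radians(28.3);u=np.array([-np.sin(a),np.cos(a)])
print(proj(m,[[*(AX+.075*u),.175],[*AX,.19],[*(AX-.075*u),.175]]))
plan(line(bar(28.3,.057,.26),1),40)
E
```

```text
1.975 [0.53114708 0.04872905 0.27013378] [ 0.22599563  0.38965259 -0.57131095  1.98433554  0.27850304  0.84460925
 -0.00600403] 0.46517580561792854
[[316.13352413 226.53461225]
 [316.46295926 345.32474858]
 [316.77111524 422.23797133]]
[[40, -7, -7, 11, 0.0, -0.0, 0.01]]
```

View pics/w1.png

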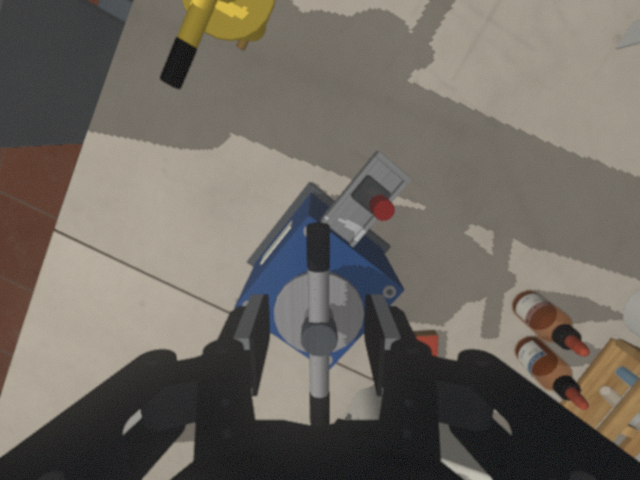

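The wrist view shows the bar end at (318,225) against the predicted (316,226), and the post's red cap at (382,208). The estimate holds, so I descend astride the bar.

```bash
python3 - <<'E'
from h import *
g=bar(28.3,.053,.157)
plan([bar(28.3,.053,.24),bar(28.3,.053,.20),g],34)
print('ccw')
plan([bar(t,.053,.157) for t in np.linspace(28.3,108,16)[1:]],34,g)
E
```

```text
[[34, -11, -7, 31, 0.0, -0.0, 0.01], [34, 0, 0, 40, 0.0, -0.0, -0.0], [34, 0, 0, 43, 0.0, -0.0, -0.0]]
ccw
[[34, 0, -5, 0, 0.0, 0.0, -0.09], [34, 0, -5, 0, 0.0, 0.0, -0.1], [34, -1, -5, 0, 0.0, 0.0, -0.09], [34, 0, -5, 0, 0.0, 0.0, -0.09], [34, 0, -5, 0, 0.0, 0.0, -0.09]]
[[34, 0, -5, 0, 0.0, 0.0, -0.1], [34, -1, -4, 0, 0.0, 0.0, -0.09], [34, 0, -5, 0, 0.0, 0.0, -0.09], [34, 0, -5, 0, 0.0, 0.0, -0.09], [34, 0, -5, 0, 0.0, 0.0, -0.1]]
[[34, -1, -5, 0, 0.0, 0.0, -0.09], [34, 0, -5, 0, 0.0, 0.0, -0.09], [34, 0, -5, 0, 0.0, 0.0, -0.1], [34, 0, -5, 0, 0.0, 0.0, -0.09], [34, 0, -5, 0, 0.0, 0.0, -0.09]]
```

Call:
drive_tool(plan=[[34,-11,-7,31,0,0,0.01],[34,0,0,40,0,0,0],[34,0,0,43,0,0,0],[34,0,0,0,0,0,0]])

```text
clock: 2.52
position: [0.5281, 0.034, 0.154]
eef_rot: [-1.628, -2.681, 0.005]
force: [-0.6, -0.2, 0.6]
opening: 0.396
grip_force: 0.0
```

Call:
drive_tool(plan=[[34,0,-5,0,0,0,-0.09],[34,0,-5,0,0,0,-0.1],[34,-1,-5,0,0,0,-0.09],[34,0,-5,0,0,0,-0.09],[34,0,-5,0,0,0,-0.09]])

```text
clock: 3.15
position: [0.5125, 0.0186, 0.1583]
eef_rot: [0.971, 2.984, 0.002]
force: [2.7, 2.0, -1.5]
opening: 0.4
grip_force: 1.4
```

Call:
drive_tool(plan=[[34,0,-5,0,0,0,-0.1],[34,-1,-4,0,0,0,-0.09],[34,0,-5,0,0,0,-0.09],[34,0,-5,0,0,0,-0.09],[34,0,-5,0,0,0,-0.1]])

```text
clock: 3.78
position: [0.5033, -0.0035, 0.1584]
eef_rot: [0.249, 3.128, 0.0]
force: [0.7, 1.0, -1.1]
opening: 0.402
grip_force: 1.0
```

Call:
drive_tool(plan=[[34,-1,-5,0,0,0,-0.09],[34,0,-5,0,0,0,-0.09],[34,0,-5,0,0,0,-0.1],[34,0,-5,0,0,0,-0.09],[34,0,-5,0,0,0,-0.09]])

```text
clock: 4.4
position: [0.5041, -0.0291, 0.1582]
eef_rot: [-0.47, 3.104, -0.002]
force: [0.7, 0.9, -0.1]
opening: 0.401
grip_force: 0.3
```

```bash
python3 - <<'E'
from h import *
g=bar(120,.053,.157); g2=bar(114,.053,.157)
plan([bar(114,.053,.157),g],34)
save('wrist','w2.png')
E
```

```text
[[34, -6, 3, 1, -0.0, 0.0, -0.12], [34, 0, -6, 0, -0.0, 0.0, -0.1]]
```

View pics/w2.png

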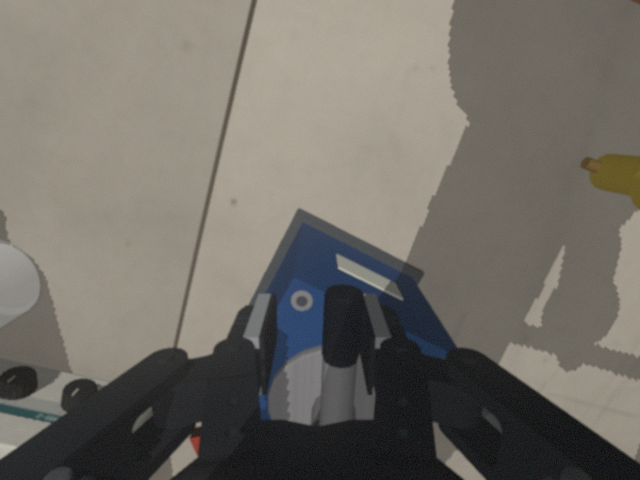

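The wrist view shows the bar end at (345,290) resting against the right, clockwise-side finger at (375,310). I push a bit farther and then check the height.

Call:
drive_tool(plan=[[34,-3,-3,0,0,0,-0.1],[34,-1,-5,0,0,0,-0.1],[34,0,-4,0,0,0,-0.08],[34,0,0,0,0,0,0],[34,0,0,0,0,0,0]])

```text
clock: 5.08
position: [0.5119, -0.0385, 0.157]
eef_rot: [-0.892, 3.012, -0.001]
force: [0.7, -0.6, 0.5]
opening: 0.399
grip_force: 0.0
```

```bash
python3 - <<'E'
from h import *
o=r.get_obs();y=Ro.from_rotvec(o['eef_rot']).as_matrix()[:,1];print(o['position'],np.degrees(np.arctan2(y[1],y[0])),o['force'])
m1,a=save('top','t2.png');m2,b=save('side','s2.png')
for z in(.143,.126):print(z,proj(m2,[[*AX,z+.032+.007],[*AX,z]]),proj(m1,[[*AX,z+.04]]))
A=cv2.resize(a[190:260,290:380],None,fx=5,fy=5,interpolation=2);B=cv2.resize(b[170:290,230:330],None,fx=4,fy=4,interpolation=2)
C=np.zeros((480,870,3),np.uint8);C[:350,:450]=A;C[:480,455:855]=B;cv2.imwrite('pics/c2.png',C[:,:800,::-1])
E
```

```text
[ 0.51193253 -0.03845318  0.15695032] 122.97832989161854 [ 0.7461794  -0.6406312   0.51161984]
0.143 [[282.76619615 215.28267884]
 [283.2361724  230.08866459]] [[334.81004839 219.87636902]]
0.126 [[282.97311956 221.81896379]
 [283.43584956 236.33683163]] [[334.72848891 221.44502089]]
```

View pics/c2.png

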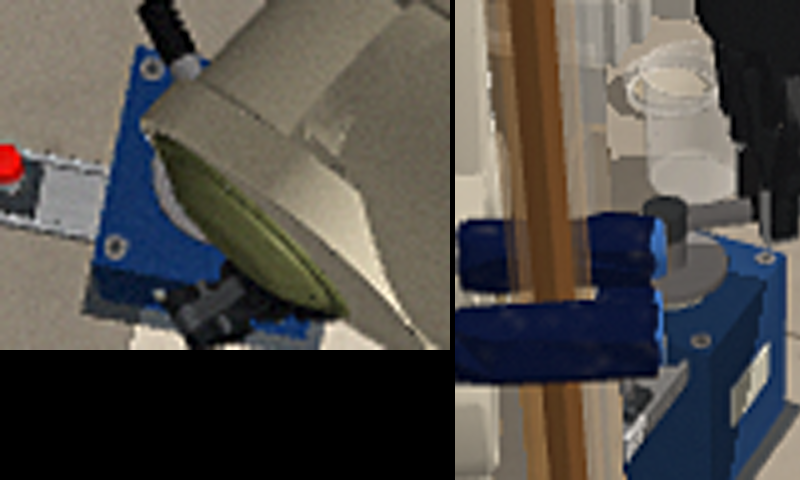

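The left crop shows the bar's far end at about 111° yaw (A≈121°). The right crop shows the flange ellipse centred near row 268, against 265 predicted for dropped and 240 for not started, so the plug has dropped. Next I lower a bit and wind clockwise.

```bash
python3 - <<'E'
from h import *
s=bar(112,.053,.147,-.008)
plan(line(s,3),34)
plan([bar(t,.053,.147,-.010) for t in np.linspace(112,-6,21)[1:]],34,s)
E
```

```text
[[34, -2, 8, 3, -0.0, 0.0, 0.06], [34, -2, 7, 3, -0.0, 0.0, 0.07], [34, -2, 8, 4, -0.0, 0.0, 0.06]]
[[34, -1, 7, 0, 0.0, 0.0, 0.1], [34, -2, 6, 0, 0.0, 0.0, 0.11], [34, -1, 5, 0, 0.0, 0.0, 0.1], [34, -1, 6, 0, 0.0, 0.0, 0.1], [34, -2, 5, 0, 0.0, 0.0, 0.1]]
[[34, -1, 5, 0, 0.0, 0.0, 0.11], [34, -1, 6, 0, 0.0, 0.0, 0.1], [34, -1, 5, 0, 0.0, 0.0, 0.1], [34, -2, 6, 0, 0.0, 0.0, 0.11], [34, -1, 5, 0, 0.0, 0.0, 0.1]]
[[34, -1, 5, 0, 0.0, 0.0, 0.1], [34, -2, 6, 0, 0.0, 0.0, 0.11], [34, -1, 5, 0, 0.0, 0.0, 0.1], [34, -1, 6, 0, 0.0, 0.0, 0.1], [34, -2, 5, 0, 0.0, 0.0, 0.1]]
[[34, -1, 5, 0, 0.0, 0.0, 0.11], [34, -1, 6, 0, 0.0, 0.0, 0.1], [34, -2, 5, 0, 0.0, 0.0, 0.1], [34, -1, 6, 0, 0.0, 0.0, 0.11], [34, -1, 5, 0, 0.0, 0.0, 0.1]]
```

Call:
drive_tool(plan=[[34,-2,8,3,0,0,0.06],[34,-2,7,3,0,0,0.07],[34,-2,8,4,0,0,0.06],[34,0,0,0,0,0,0]])

```text
clock: 5.68
position: [0.5056, -0.0148, 0.1464]
eef_rot: [0.608, -3.082, 0.001]
force: [0.1, -0.5, 0.1]
opening: 0.399
grip_force: 0.0
```

Call:
drive_tool(plan=[[34,-1,7,0,0,0,0.1],[34,-2,6,0,0,0,0.11],[34,-1,5,0,0,0,0.1],[34,-1,6,0,0,0,0.1],[34,-2,5,0,0,0,0.1]])

```text
clock: 6.3
position: [0.5066, 0.0132, 0.1463]
eef_rot: [-0.195, -3.135, 0.002]
force: [-0.8, -0.9, 0.4]
opening: 0.399
grip_force: 0.9
```

Call:
drive_tool(plan=[[34,-1,5,0,0,0,0.11],[34,-1,6,0,0,0,0.1],[34,-1,5,0,0,0,0.1],[34,-2,6,0,0,0,0.11],[34,-1,5,0,0,0,0.1]])

```text
clock: 6.92
position: [0.5209, 0.0366, 0.1462]
eef_rot: [-0.994, -2.979, 0.002]
force: [-0.5, -0.3, -1.7]
opening: 0.399
grip_force: 0.5
```

Call:
drive_tool(plan=[[34,-1,5,0,0,0,0.1],[34,-2,6,0,0,0,0.11],[34,-1,5,0,0,0,0.1],[34,-1,6,0,0,0,0.1],[34,-2,5,0,0,0,0.1]])

```text
clock: 7.55
position: [0.5454, 0.0493, 0.1462]
eef_rot: [-1.713, -2.632, 0.001]
force: [-1.3, -0.6, -0.8]
opening: 0.401
grip_force: 0.6
```

```bash
python3 - <<'E'
from h import *
o=r.get_obs();y=Ro.from_rotvec(o['eef_rot']).as_matrix()[:,1];print(o['clock'],o['position'],np.degrees(np.arctan2(y[1],y[0])),o['force'])
plan([bar(t,.053,.147,-.010) for t in (18,12,6,0,-5)],34)
E
```

```text
7.55 [0.54544996 0.04934563 0.14624013] 23.890329591043336 [-1.34272213 -0.58528772 -0.78723266]
[[34, -1, 5, -1, -0.0, -0.0, 0.1], [34, -1, 6, 0, -0.0, -0.0, 0.11], [34, -2, 5, 0, -0.0, 0.0, 0.1], [34, -1, 6, 0, -0.0, 0.0, 0.11], [34, -1, 4, 0, -0.0, 0.0, 0.08]]
```

Call:
drive_tool(plan=[[34,-1,5,0,0,0,0.1],[34,-1,6,0,0,0,0.11],[34,-2,5,0,0,0,0.1],[34,-1,6,0,0,0,0.11],[34,-1,4,0,0,0,0.08]])

```text
clock: 8.18
position: [0.572, 0.0492, 0.1462]
eef_rot: [-2.311, -2.127, 0.001]
force: [-0.8, -0.6, -1.4]
opening: 0.397
grip_force: 0.5
```

Call:
drive_tool(plan=[[34,0,2,0,0,0,0.04],[34,0,2,0,0,0,0.04]])

```text
clock: 8.43
position: [0.5758, 0.0486, 0.1462]
eef_rot: [-2.393, -2.034, 0.001]
force: [-1.2, -0.5, 0.4]
opening: 0.4
grip_force: 0.7
```

Call:
drive_tool(plan=[[34,0,1.5,0,0,0,0],[34,0,0,0,0,0,0]])

```text
clock: 8.68
position: [0.5776, 0.0486, 0.1463]
eef_rot: [-2.392, -2.037, -0.0]
force: [-0.2, -1.1, -0.5]
opening: 0.397
grip_force: 0.4
```

Call:
drive_tool(plan=[[34,0,1.5,0,0,0,0],[34,0,0,0,0,0,0]])

```text
clock: 8.93
position: [0.579, 0.0486, 0.1462]
eef_rot: [-2.392, -2.036, 0.0]
force: [-1.6, -0.2, 1.4]
opening: 0.397
grip_force: 0.9
```

Call:
drive_tool(plan=[[34,0,1.5,0,0,0,0],[34,0,0,0,0,0,0]])

```text
clock: 9.18
position: [0.5803, 0.0485, 0.1462]
eef_rot: [-2.392, -2.036, 0.0]
force: [-2.9, 1.8, 0.8]
opening: 0.393
grip_force: 1.9
```

Call:
drive_tool(plan=[[34,0,1.5,0,0,0,0],[34,0,0,0,0,0,0]])

```text
clock: 9.43
position: [0.5812, 0.0484, 0.1462]
eef_rot: [-2.392, -2.035, 0.002]
force: [-6.3, 2.6, 2.7]
opening: 0.402
grip_force: 3.1
```

The force rose to about 7 N over the last steps, so the plug is at its hard stop. I back off, rise, and take one check look while planning the post push.

Call:
drive_tool(plan=[[34,0,-7,0,0,0,0],[34,0,-3,0,0,0,0],[34,0,0,-40,0,0,0],[34,0,0,-50,0,0,0],[10,0,0,-30,0,0,0]])

```text
clock: 10.05
position: [0.573, 0.0495, 0.2688]
eef_rot: [2.392, 2.034, 0.004]
force: [0.3, -0.5, -0.3]
opening: 0.199
grip_force: 0.0
```

```bash
cat >> h.py <<'E'
def blk(x,y,z,yaw=YB):
    a=np.radians(YB); return pose([*(AX+x*np.array([np.cos(a),np.sin(a)])+y*np.array([-np.sin(a),np.cos(a)])),z],yaw)
E
python3 - <<'E'
from h import *
o=r.get_obs();print(o['position'],o['force'])
m,_=save('wrist','w3.png')
print(proj(m,[blk(0,.075,.152)[0],blk(-.021,.09,.172)[0],blk(0,0,.16)[0],blk(-.05,.05,.12)[0]]))
plan(line(blk(-.028,.13,.25),3)+[blk(-.028,.13,.20),blk(-.028,.13,.160)],0)
E
```

```text
[0.5729758  0.0495274  0.26875637] [ 0.27073899 -0.49980666 -0.25570176]
[[309.16707136 212.65466656]
 [274.59224257 194.95512364]
 [307.94783259 318.15364208]
 [245.13281509 234.6874854 ]]
[[0, 25, -11, 7, 0.0, -0.0, 0.01], [0, 25, -12, 8, 0.0, -0.0, 0.0], [0, 25, -12, 7, 0.01, -0.0, 0.01], [0, 0, 1, 50, -0.0, -0.0, -0.0], [0, 0, 0, 40, -0.0, -0.0, -0.0]]
```

View pics/w3.png

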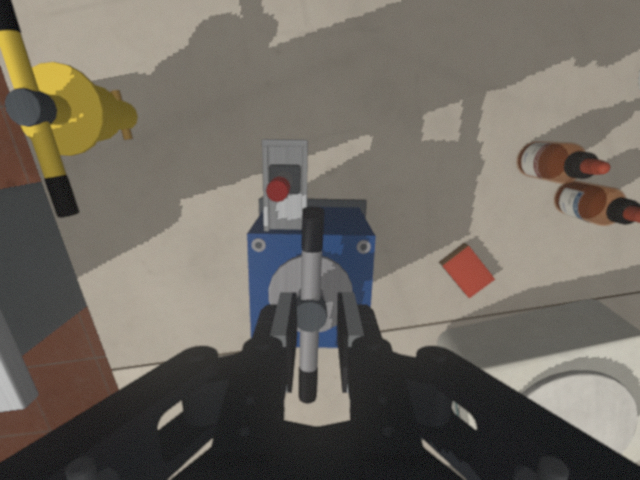

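The wrist view shows the bar running from (313,210) to (308,400), parallel to the block's edges, and the red cap at (278,189). My frame is about 2 mm off in x, so I shift the push by that much.

Call:
drive_tool(plan=[[0,25,-10,7,0,0,0.01],[0,25,-11,8,0,0,0],[0,25,-12,7,0,0,0],[0,0,0,50,0,0,0],[0,0,0,40,0,0,0]])

```text
clock: 10.72
position: [0.5522, 0.1293, 0.1531]
eef_rot: [2.402, 2.024, 0.002]
force: [1.1, -0.2, -0.7]
opening: 0.002
grip_force: 0.0
```

```bash
python3 - <<'E'
from h import *
o=r.get_obs();print(o['position'],o['force'],o['opening'])
m,_=save('wrist','w4.png')
plan(line(blk(-.026,.095,.160),4),0)
E
```

```text
[0.55220289 0.12927635 0.15313534] [ 1.05051342 -0.24679959 -0.68591579] 0.0020451163340267126
[[0, -8, 1, -3, -0.0, 0.0, 0.0], [0, -9, 1, -3, -0.0, 0.0, 0.0], [0, -8, 1, -3, -0.0, 0.0, 0.01], [0, -8, 1, -2, -0.0, 0.0, -0.0]]
```

View pics/w4.png

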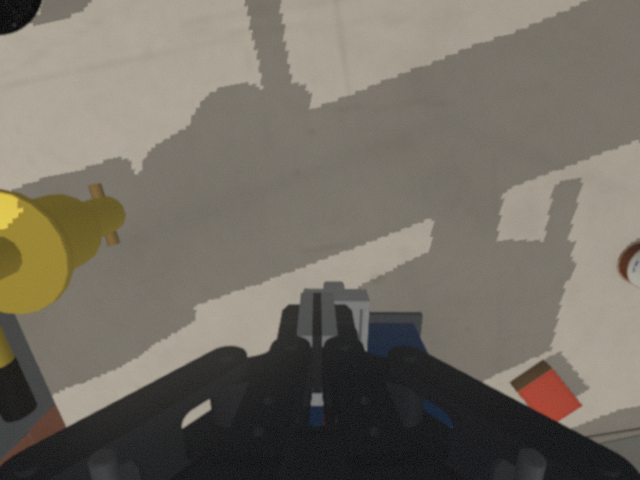

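The wrist view shows the closed fingertips at (318,295) just outside the track end, in line with it. I push the post in.

Call:
drive_tool(plan=[[0,-8,1,-2,0,0,0],[0,-9,1,-2,0,0,0],[0,-8,0,-1,0,0,0],[0,-8,0,0,0,0,0]])

```text
clock: 11.28
position: [0.5492, 0.0957, 0.1606]
eef_rot: [2.403, 2.022, 0.004]
force: [1.2, 0.9, 1.8]
opening: 0.001
grip_force: 0.9
```

Call:
drive_tool(plan=[[0,-5,0,0,0,0,0],[0,-4,0,0,0,0,0],[0,0,0,0,0,0,0]])

```text
clock: 11.65
position: [0.5467, 0.0868, 0.1591]
eef_rot: [-2.403, -2.023, 0.001]
force: [-0.6, 0.2, 0.3]
opening: -0.0
grip_force: 0.0
```

Call:
drive_tool(plan=[[0,-3,0,0,0,0,0],[0,0,0,0,0,0,0]])

```text
clock: 11.9
position: [0.5462, 0.0842, 0.1591]
eef_rot: [-2.403, -2.024, 0.001]
force: [0.8, 0.7, 0.0]
opening: 0.002
grip_force: 0.2
```

Call:
drive_tool(plan=[[0,-3,0,0,0,0,0],[0,0,0,0,0,0,0]])

```text
clock: 12.15
position: [0.5458, 0.0819, 0.1592]
eef_rot: [-2.402, -2.024, -0.0]
force: [0.4, 4.0, -1.4]
opening: 0.004
grip_force: 1.8
```

Call:
drive_tool(plan=[[0,-2,0,0,0,0,0],[0,0,0,0,0,0,0]])

```text
clock: 12.4
position: [0.5458, 0.0816, 0.1593]
eef_rot: [-2.4, -2.025, -0.004]
force: [-0.2, 9.0, -1.6]
opening: 0.001
grip_force: 4.5
```

Call:
drive_tool(plan=[[0,-2,0,0,0,0,0],[0,0,0,0,0,0,0]])

```text
clock: 12.65
position: [0.5457, 0.0813, 0.1593]
eef_rot: [-2.398, -2.026, -0.007]
force: [0.7, 14.0, -4.8]
opening: -0.002
grip_force: 7.0
```

The force rises stiffly at the expected position, so the slide is fully in. I retreat and look.

Call:
drive_tool(plan=[[0,12,0,0,0,0,0],[0,30,0,0,0,0,0],[0,0,0,-50,0,0,0],[0,0,0,-50,0,0,0],[0,0,0,0,0,0,0]])

```text
clock: 13.28
position: [0.5541, 0.119, 0.2629]
eef_rot: [2.401, 2.02, 0.008]
force: [0.5, 0.1, -1.1]
opening: 0.0
grip_force: 0.0
```

```bash
python3 - <<'E'
from h import *
o=r.get_obs();print(o['position'],o['force'])
m,im=save('wrist','w5.png')
print(proj(m,[blk(0.002,.075,.152)[0],blk(-.019,.062,.172)[0],blk(-.019,.067,.172)[0],blk(.002,0,.16)[0],blk(-.048,.05,.12)[0]]))
E
```

```text
[0.55412978 0.11898778 0.26287717] [ 0.45285457  0.10543948 -1.09544714]
[[354.48802219 304.3962472 ]
 [325.59992522 335.24157383]
 [325.69269893 328.60836934]
 [352.01568152 399.68945814]
 [287.86748594 314.75132528]]
```

View pics/w5.png

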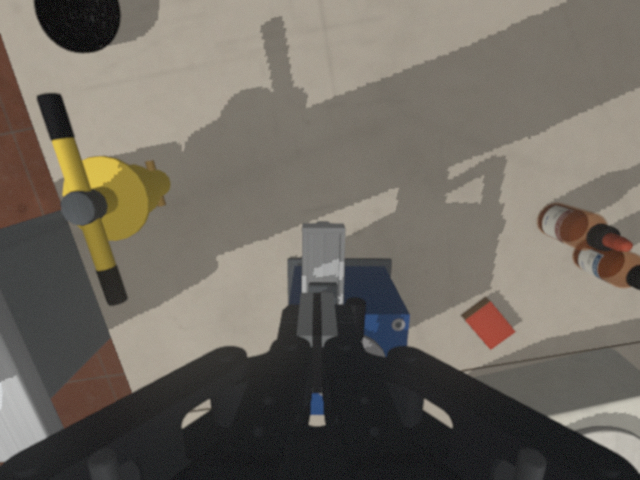

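Call:
drive_tool(plan=[[0,40,0,-20,0,0,0],[0,50,0,-20,0,0,0],[0,40,0,0,0,0,0],[0,0,0,0,0,0,0]])

```text
clock: 13.82
position: [0.5737, 0.2501, 0.2977]
eef_rot: [-2.397, -2.028, 0.002]
force: [0.3, -0.9, -0.7]
opening: 0.001
grip_force: 0.0
```

```bash
python3 - <<'E'
from h import *
m,a=save('top','t6.png');m2,b=save('side','s6.png')
P=[blk(0.002,.075,.152)[0],blk(0.002,-.075,.152)[0],blk(-.019,.062,.172)[0],blk(-.019,.067,.172)[0]]
print((proj(m,P)-[265,180])*5,'\n',(proj(m2,P)-[230,170])*3+[0,0])
A=cv2.resize(a[180:280,265:365],None,fx=5,fy=5,interpolation=2);B=cv2.resize(b[170:290,230:330],None,fx=3,fy=3,interpolation=2)
C=np.zeros((500,800,3),np.uint8);C[:,:500]=A;C[:360,500:]=B;cv2.imwrite('pics/c6.png',C[:,:,::-1])
E
```

```text
[[178.09987262 176.31987765]
 [521.23104672 241.81210527]
 [195.8536852  220.39823707]
 [184.23798214 218.170919  ]] 
 [[107.36309794 227.06711754]
 [201.59115967 117.70071067]
 [142.3145524  201.15727849]
 [138.91154257 205.16356703]]
```

View pics/c6.png

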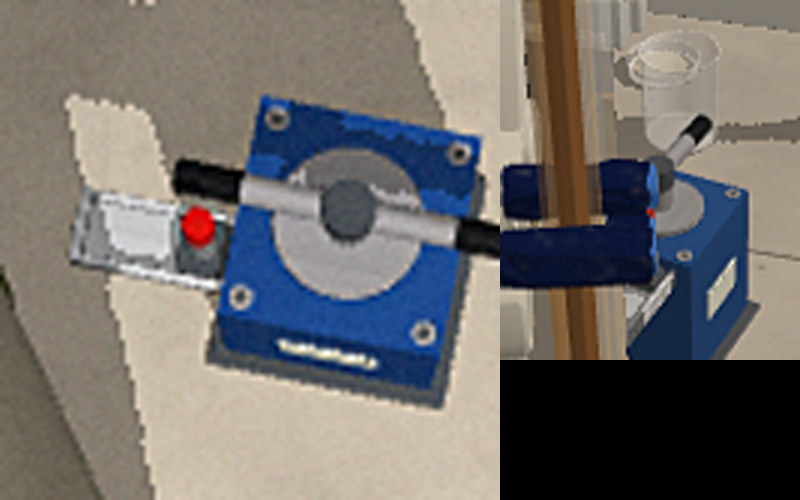

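The left crop shows the red cap at (199,227) against (196,220) predicted for fully in, beside the bar. The bar has slope 0.19 against 0.18 for the block edge, so it is parallel, and the flange is flush.

```bash
python3 -c "
from rig import r
print(r.hand_in())"
```

```text
the job is handed in; nothing more can be done
None
```

The job is handed in: the plug dropped into the thread and was screwed home to its hard stop. The lock post was then slid fully in beside the T-bar. The final pictures agree, I touched none of the glassware or the bottle, and it took about 14 s; the judge's result was not shown.

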